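# Moisture check on a toppled lamp base

## Robot

A 6-joint arm with a two-finger parallel gripper is mounted at the origin on the work surface. World frame = base frame: x ahead of the robot, y to its left, z up, the work surface at z = 0. Lengths are in mm, angles in rad, forces in N, time in s.
With the tool pointing down it reaches from about 350 to 975 mm from the base axis. Payload 7.1 kg.
Tool frame: the origin (TCP) lies on the front face of the gripper's body, between the roots of the fingers; the fingertips stand 80 mm ahead of it and the grasp point (between the pads) lies 61 mm ahead of it (env.tips_ahead is the distance from the TCP to the fingertips, in mm); z points along the fingers, y is the direction in which the jaws open and shut (so a half turn about z gives the same grasp; the last joint's range is limited). The gripper opens to 88 mm and grips with 3 to 60 N. Pads are 20 mm wide; open, the fingers measure 115 mm over their backs; the gripper's body (75 mm by 178 mm) begins 61 mm behind the grasp point.
Start: joints at [-1.324, 0.423, 1.63, -0, 1.089, -0.019], TCP at [164.195, -603.03, 302.675] pointing down, gripper open.
Joint ranges: [-3, 3], [-0.9, 2.11], [0.09, 2.58], [-1.31, 4.45], [0.11, 2.69], [-2.54, 2.54]. Speed limits (rad/s): [2.39, 2.39, 3.01, 3.14, 3.14, 3.14].

## Interface

Orientations are given as a unit quaternion [x, y, z, w].
In Python, from station import env, set_gripper, viewer, workorder gives the robot as it stands. Calls block until the motion is done:
- env.reach(position, orientation): joint-space move of the TCP to a pose.
- env.move_l(position, rot=None, rate=150, f_stop=None): straight line of the TCP; rot=None keeps the orientation; rate is the mean speed in mm/s. With f_stop (N) it stops when the force on the tool has changed by that much, and returns True; else False.
- env.move_joints(angles): joint-space move.
- set_gripper(opening): finger opening in mm; the grip force is fixed at half the most; returns when the fingers have stopped.
- env.hold(seconds).
- env.ik(position, orientation): joint angles nearest the present ones, or None.
- env.read_state(): the state.
- viewer.camera(name): name is "scene" or "top" or "wrist"; returns the picture (420x560x3 uint8, blue, green, red); there is no depth.
- viewer.camera_params(name): a dict with "fx", "fy", "cx", "cy" (pixels), "pose" (4x4, takes a point from camera to world coordinates); the wrist camera has in their place "tool_from_camera" (4x4, takes a point from camera to tool coordinates, whose origin is the TCP and whose axes are the flange's). Camera axes: x right, y up, looking along -z (the intrinsics and any distortion apply to the point x, -y, -z); pixel columns grow to the right and rows downward; lengths in mm; the calibration is good to about 2 mm. A picture is of the moment at which its call begins: read the wrist's pose just before it. camera_params takes no time and is no camera call.
A pose or a line that the arm cannot do raises env.IKError and nothing moves.
- workorder.sign_off(): hands the job in, once; it reports no verdict.
The state is a dict: "time_s": time; "qpos": joint angles; "dq": joint speeds; "tau": joint torques, N m; "tool_pos": TCP position; "orientation": TCP orientation; "force": force on the tool from outside, world axes, zero at the start; "wrist_torque": the same for the moment, N m; "width": finger opening in mm.
Only numpy, scipy, OpenCV 4.12 (cv2) and the standard library are available. Lean on these libraries where they do the work, as an engineer would, in place of code of your own. Each camera call takes 0.05 s, during which the arm holds its last target.

## Task

The small turned lamp base with the red spot has toppled over: stand it up on its foot on the bench and let go of it. Then take the orange moisture probe out of its holder and, holding it upright with its steel tip on the red spot, press lightly so that the spring tip is pushed about half-way in; finish while still holding it there. Never press hard, and leave the other things on the bench as they are.

Things in the scene. Friction and masses are not known exactly. Their poses are not given: they have to be found in the camera images.
- blank_center (a point): centre of the turned wooden lamp base (0.17 kg), 115 mm long: square foot 48 x 48 x 20 mm, a neck 33 mm across, then a smooth round drum, 48 mm diameter, over the last 57 mm up to the flat top. On its axis, 57.5 mm from the foot's underside. z runs from foot to top: level at the start (axis 24 mm above the bench), up when it stands. It may stand anywhere clear on the bench.
- spot (a point): centre of the red painted spot, 14 mm across, on the flat top of the lamp base, 10 mm off its long axis: 57.5 mm along z and -10 mm along x from blank_center, same axes. With the lamp base upright it faces up, 115 mm above the bench.
- probe_center (a point): centre of the moisture probe's orange handle (0.15 kg in all), a rounded box 40 (x) by 26 (y) by 80 mm tall (z). Below it a black shaft, 12 mm diameter, 45 mm long, then a thin steel tip, 6 mm diameter, round end. At the start it stands tip down in the holder's hole, handle resting on the holder, this centre 115 mm above the bench. z points up. A 70 mm lift clears the holder.
- tip_end (a point): the very end of the probe's steel tip, on the probe's long axis, 105 mm below probe_center while the tip is fully out; same axes.
- tip (a joint): how far the spring-loaded tip is pushed into the probe: 0 fully out, 0.012 m fully in. The spring takes 1.2 N to start moving and 4.8 N fully in (300 N/m).
- holder: dark wooden block, 90 x 80 mm, 75 mm tall, fixed to the bench, with an 18 mm hole in the middle of its top in which the probe stands. Origin: centre of its underside; the probe's axes are aligned with its axes to within a few degrees.
- glue: bystander: white glue bottle with a red cap and a yellow label, 56 mm diameter, 150 mm tall. Origin: centre of its underside.
- finish_tin: bystander: closed tin with a blue label, 80 mm diameter, 100 mm tall. Origin: centre of its underside.
- wax_jar: bystander: amber glass jar with a brass lid, 68 mm diameter, 60 mm tall. Origin: centre of its underside.
- sanding_block: bystander: cork sanding block, 110 x 65 x 40 mm. Origin: centre of its underside.
- bowl: bystander: dark turned wooden bowl, 120 mm across, 50 mm tall. Origin: centre of its underside.
- finial: bystander: slim turned wooden finial standing upright, 44 mm diameter foot, 105 mm tall. Origin: centre of its underside.
Not all that is in view belongs to the job. Leave any blue, green or pink look-alike of the part that bears blank_center alone.

How it is judged:
By the outcome, as a careful person would: the job done as asked, in the order asked, and still so for the second after the job is handed in, while the arm keeps its last pose, push and grip.
It also fails if it takes over 72 s, if anything falls off the work surface, if the arm or the gripper's body presses on something with over 40 N, if the wrist force passes 120 N, or if a joint passes its speed limit or range.

## Working session

There is one attempt and no reset: what is moved stays moved. The work goes in short steps, each a Python script; the robot and the scene stay as the last script left them, time stands still between calls to the robot, and variables do not carry over. Pictures are saved under pics/ and viewed, and the job is handed in when it is done.

```bash
ls; mkdir -p pics; python3 - <<'E'
from station import env,set_gripper,viewer,workorder
import cv2,numpy as np
for n in ["scene","top","wrist"]:
    cv2.imwrite(f"pics/{n}0.png",viewer.camera(n))
    p=viewer.camera_params(n); print(n,{k:(np.round(v,3).tolist()) for k,v in p.items()})
s=env.read_state();print(s)
E
```

```text
pics
scene {'fx': 464.126, 'fy': 464.126, 'cx': 284.355, 'cy': 212.321, 'pose': [[-0.297, -0.823, 0.485, 1114.454], [0.955, -0.262, 0.141, 146.907], [0.011, 0.505, 0.863, 1105.665], [0.0, 0.0, 0.0, 1.0]]}
top {'fx': 524.881, 'fy': 524.881, 'cx': 278.655, 'cy': 209.295, 'pose': [[0.01, 0.99, -0.139, 308.01], [-1.0, 0.011, 0.007, -12.087], [0.008, 0.139, 0.99, 1712.318], [0.0, 0.0, 0.0, 1.0]]}
wrist {'fx': 323.25, 'fy': 323.25, 'cx': 280.461, 'cy': 210.361, 'tool_from_camera': [[-0.0, 0.963, 0.27, 73.629], [1.0, 0.0, 0.001, 0.593], [0.001, 0.27, -0.963, -82.387], [0.0, 0.0, 0.0, 1.0]]}
{'time_s': 0.15, 'qpos': array([-1.32397504e+00,  4.23667156e-01,  1.63049432e+00, -5.82258574e-06,
        1.08866575e+00, -1.89914217e-02]), 'dq': array([ 0.00079179, -0.00116467, -0.0016748 ,  0.00029426, -0.00059484,
        0.00030823]), 'tau': array([ 5.97299550e-04, -5.44982064e+01, -2.73919237e+01,  6.43489184e-02,
        2.04318232e-02, -3.79088453e-05]), 'tool_pos': array([ 164.127399  , -602.70476678,  302.0869847 ]), 'orientation': array([ 9.91180575e-01,  1.32516738e-01, -7.27283807e-05, -6.12995439e-04]), 'force': array([-0.50670312, -0.08515923,  0.10059867]), 'wrist_torque': array([-0.02198864, -0.01639528, -0.01490275]), 'width': 87.66260856089266}
```

View pics/scene0.png

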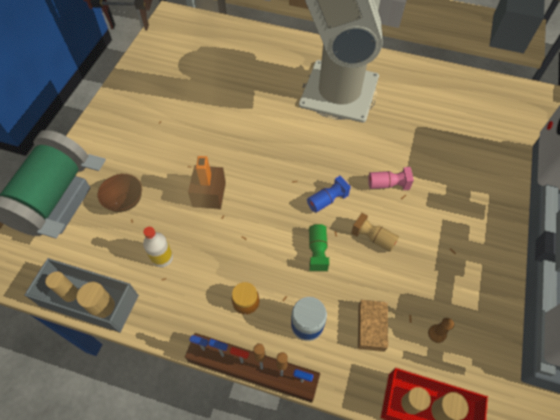

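View pics/top0.png

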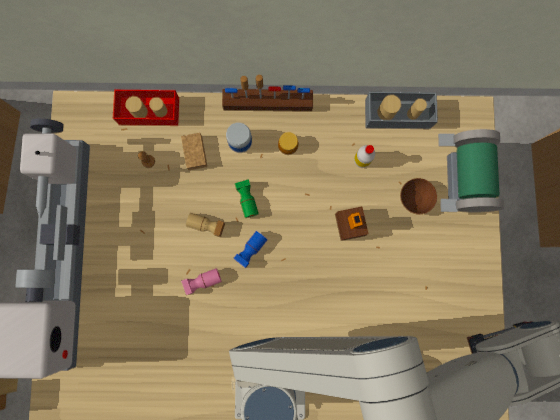

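View pics/wrist0.png

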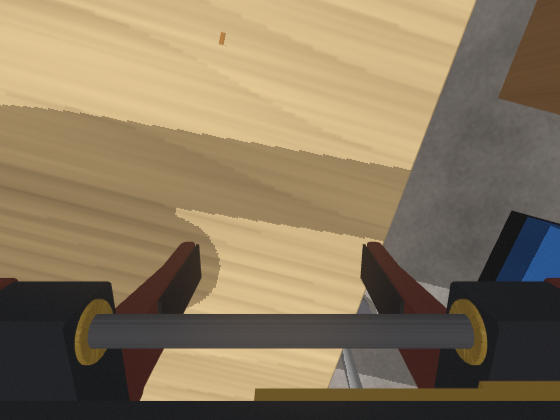

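Scene view: the candidates for the lamp base are natural wood (376,232), blue (329,195), green (318,246) and pink (392,180). By the description I choose the natural wood one. The probe is the orange part at (204,172) in the holder. Next I'll check close crops.

```bash
cat > h.py <<'E'
from station import env,set_gripper,viewer,workorder
import cv2,numpy as np
from scipy.spatial.transform import Rotation as R
def cam(n,st=None):
    p=viewer.camera_params(n)
    if n=="wrist":
        T=np.eye(4);T[:3,:3]=R.from_quat(st["orientation"]).as_matrix();T[:3,3]=st["tool_pos"]
        return p,T@p["tool_from_camera"]
    return p,p["pose"]
def pt(c,uv,z):
    p,P=c
    d=P[:3,:3]@np.array([(uv[0]-p["cx"])/p["fx"],-(uv[1]-p["cy"])/p["fy"],-1])
    o=P[:3,3]
    return o+d*(z-o[2])/d[2]
def proj(c,X):
    p,P=c
    q=P[:3,:3].T@(np.asarray(X,float)-P[:3,3])
    return np.array([p["cx"]+p["fx"]*q[0]/-q[2],p["cy"]-p["fy"]*q[1]/-q[2]])
def crop(img,x0,y0,x1,y1,name,s=8):
    cv2.imwrite("pics/"+name,cv2.resize(img[y0:y1,x0:x1],None,fx=s,fy=s,interpolation=cv2.INTER_CUBIC))
def down(yaw): # tool z down; jaw axis (tool y) direction at angle yaw in world
    y=np.array([np.cos(yaw),np.sin(yaw),0]);z=np.array([0,0,-1.]);x=np.cross(y,z)
    return R.from_matrix(np.c_[x,y,z]).as_quat()
E
python3 - <<'E'
from h import *
s=cv2.imread("pics/scene0.png");t=cv2.imread("pics/top0.png")
a=cv2.resize(s[205:260,340:410],(700,550),interpolation=cv2.INTER_CUBIC);cv2.imwrite("pics/c_s.png",a)
crop(t,180,205,230,240,"c_t.png",14)
crop(t,330,200,375,245,"c_p.png",13)
c=cam("top");print(pt(c,(205,224),24), pt(c,(356,222),75),pt(cam("scene"),(376,233),24))
E
```

```text
[494.87688624 213.96957276  24.        ] [ 500.74771629 -266.75538382   75.        ] [494.28372824 219.44394277  24.        ]
```

View pics/c_s.png

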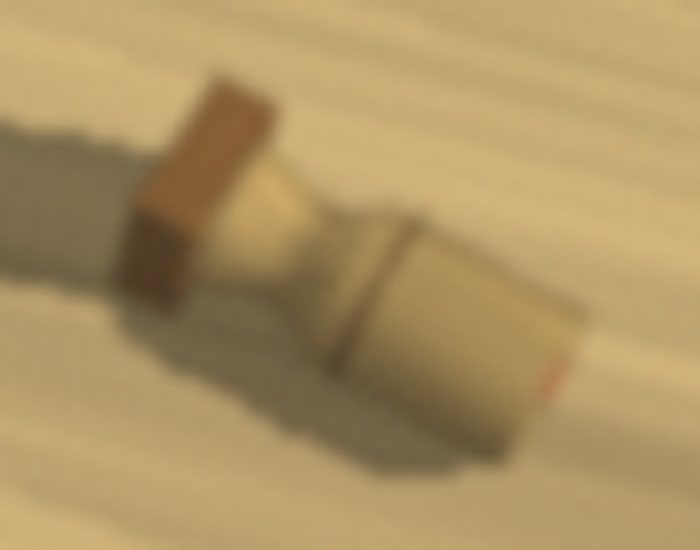

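View pics/c_t.png

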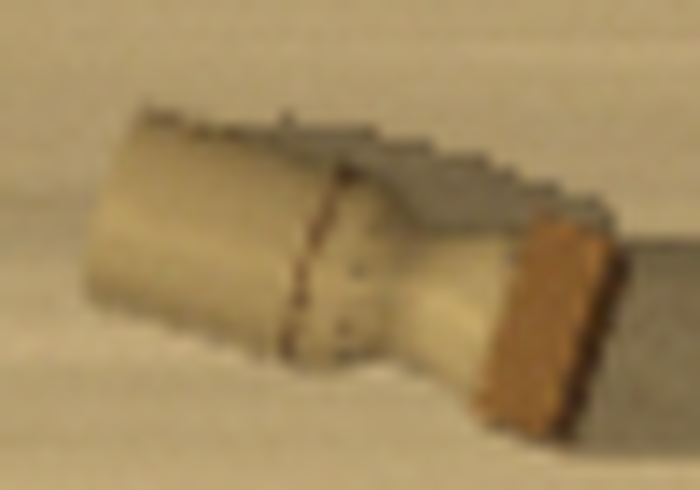

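View pics/c_p.png

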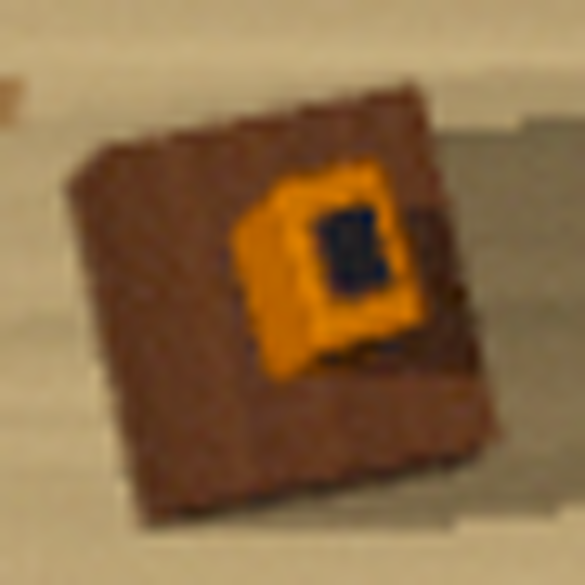

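The crops show the natural-wood piece with the brown square foot and a trace of red on its drum end, scene (395,243), so this is the right part. The axis points about 72° in world, top end towards +y. I'll take a closer look with the wrist camera, and check IK for tilting.

```bash
python3 - <<'E'
from h import *
yaw=np.radians(-17.6)
env.reach([480,205,300],down(yaw))
st=env.read_state();print(st["tool_pos"],st["qpos"],st["time_s"])
im=viewer.camera("wrist");cv2.imwrite("pics/w1.png",im);np.save("st1.npy",st,allow_pickle=True)
a=np.array([np.cos(yaw+np.pi/2),np.sin(yaw+np.pi/2),0])
jaw=np.array([np.cos(yaw),np.sin(yaw),0])
C=np.array([494,216,24.])
for t in (-45,-30,-15,0,30,45,60,75,90):
    r=R.from_rotvec(jaw*np.radians(t))*R.from_quat(down(yaw))
    z=r.as_matrix()[:,2]
    o=[]
    for g in (C+a*17,C+[0,0,51],C+[0,0,150]):
        q=env.ik(g-61*z,r.as_quat()); o.append(None if q is None else np.round(q,2).tolist())
    print(t,z.round(2),o)
E
```

```text
[480.30096363 204.49010524 300.00332473] [ 3.79759285e-01  2.75851102e-01  1.85854741e+00 -1.29323288e-04
  1.00712602e+00  6.87949030e-01] 3.1917
-45 [-0.21 -0.67 -0.71] [[0.63, 0.93, 1.51, -0.44, 1.4, 1.17], [0.62, 0.84, 1.55, -0.44, 1.44, 1.15], [0.62, 0.7, 1.55, -0.44, 1.57, 1.08]]
-30 [-0.15 -0.48 -0.87] [[0.58, 0.81, 1.64, -0.36, 1.14, 1.11], [0.56, 0.72, 1.67, -0.35, 1.19, 1.08], [0.56, 0.58, 1.65, -0.34, 1.34, 1.02]]
-15 [-0.08 -0.25 -0.97] [[0.51, 0.72, 1.77, -0.24, 0.86, 0.99], [0.49, 0.62, 1.8, -0.23, 0.93, 0.95], [0.49, 0.47, 1.76, -0.2, 1.11, 0.9]]
0 [ 0.  0. -1.] [[0.41, 0.65, 1.89, -0.0, 0.6, 0.72], [0.39, 0.55, 1.91, -0.0, 0.68, 0.7], [0.39, 0.39, 1.87, -0.0, 0.88, 0.7]]
30 [ 0.15  0.48 -0.87] [[0.18, 0.67, 2.08, 1.31, 0.48, -0.74], [0.14, 0.55, 2.1, 1.12, 0.52, -0.56], [0.14, 0.35, 2.07, 0.83, 0.65, -0.21]]
45 [ 0.21  0.67 -0.71] [[0.06, 0.77, 2.12, 1.67, 0.73, -1.21], [0.02, 0.64, 2.15, 1.53, 0.73, -1.06], [0.02, 0.42, 2.14, 1.28, 0.77, -0.73]]
60 [ 0.26  0.83 -0.5 ] [[-0.05, 0.91, 2.12, 1.76, 1.02, -1.44], [-0.09, 0.78, 2.16, 1.67, 1.01, -1.34], [-0.09, 0.55, 2.18, 1.54, 1.01, -1.08]]
75 [ 0.29  0.92 -0.26] [[-0.11, 1.07, 2.07, 1.76, 1.31, -1.57], [-0.15, 0.95, 2.13, 1.71, 1.3, -1.51], [-0.15, 0.71, 2.18, 1.65, 1.28, -1.31]]
90 [ 0.3   0.95 -0.  ] [[-0.14, 1.23, 1.99, 1.74, 1.58, -1.65], [-0.18, 1.12, 2.06, 1.7, 1.58, -1.61], [-0.18, 0.9, 2.15, 1.7, 1.56, -1.47]]
```

View pics/w1.png

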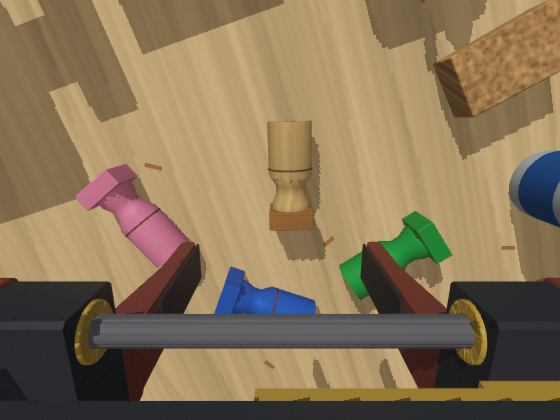

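The wrist view shows the lamp base with its top end at (290,121) and foot at (292,218), its axis nearly vertical in the image. So the yaw is right to about 1°, and pink, blue and green are clear of the grasp.

```bash
python3 - <<'E'
from h import *
st=np.load("st1.npy",allow_pickle=True).item();c=cam("wrist",st)
crop(cv2.imread("pics/w1.png"),250,105,330,240,"c_w1.png",4)
L=pt(c,(267.5,121.5),24);Rr=pt(c,(312,121.5),24)
f1=pt(c,(270,206.5),48);f2=pt(c,(314,206.5),48)
print(L,Rr,np.linalg.norm(L-Rr),f1,f2,np.linalg.norm(f1-f2))
top=(L+Rr)/2;ff=(f1+f2)/2;print(top,ff,np.linalg.norm((top-ff)[:2]),np.degrees(np.arctan2(*(top-ff)[1::-1])))
E
```

```text
[488.77312643 276.82083137  24.        ] [534.10207282 262.38077968  24.        ] 47.57340090481479 [464.69720007 192.51403161  48.        ] [509.58875856 178.21069981  48.        ] 47.11514962587508
[511.43759962 269.60080553  24.        ] [487.14297931 185.36236571  48.        ] 87.67179317334188 73.91227908564828
```

View pics/c_w1.png

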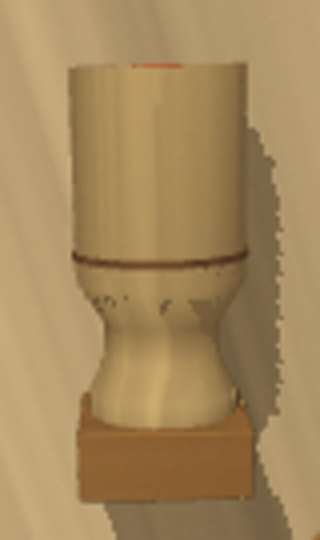

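```bash
python3 - <<'E'
from h import *
st=np.load("st1.npy",allow_pickle=True).item();c=cam("wrist",st)
top=(pt(c,(267.5,122),24)+pt(c,(312,122),24))/2
for r in (212.5,230):
  f1=pt(c,(269.5,r),48);f2=pt(c,(313,r),48);ff=(f1+f2)/2
  print(top,ff,np.linalg.norm((top-ff)[:2]),np.degrees(np.arctan2(*(top-ff)[1::-1])),np.linalg.norm(f1-f2))
for n,b in(("top",(205,224)),("scene",(376,233))):
  for f in (57.5,17.,-57.5):
    a=(top-ff);a[2]=0;a/=np.linalg.norm(a)
    print(n,f,proj(cam(n),top-a*57.5+a*f))
E
```

```text
[511.28490446 269.10829313  24.        ] [484.40606065 179.218194    48.        ] 93.82271668217878 73.35233807458843 46.822659602192196
[511.28490446 269.10829313  24.        ] [478.53592868 160.20008339  48.        ] 113.72551852175557 73.2638337090594 47.54597675401684
top 57.5 [188.09340907 218.77303519]
top 17.0 [199.98033095 222.48570036]
top -57.5 [221.89635176 229.33077329]
scene 57.5 [393.42362992 243.61873513]
scene 17.0 [379.65860812 235.82353489]
scene -57.5 [354.98221019 221.84916815]
```

Length 114, width 47.5 and axis 73.3° all agree with the given sizes and with the other two cameras. Now I'll grasp with a −30° tilt.

```bash
cat > lamp.py <<'E'
from h import *
yaw=np.radians(73.3-90)
a=np.array([np.cos(yaw+np.pi/2),np.sin(yaw+np.pi/2),0]);jaw=np.array([np.cos(yaw),np.sin(yaw),0])
C=np.array([494.8,214.,24.])
def tr(t):
    r=R.from_rotvec(jaw*np.radians(t))*R.from_quat(down(yaw)); return r.as_quat(),r.as_matrix()[:,2]
E
python3 - <<'E'
from lamp import *
q,z=tr(-30)
g=C+a*20+[0,0,3]
env.reach(g-(61+110)*z,q)
print(env.move_l(g-61*z,rate=100,f_stop=8), env.read_state()["tool_pos"],g-61*z)
set_gripper(30)
s=env.read_state();print(s["width"],s["force"])
env.move_l(s["tool_pos"]+[0,0,110],rate=120)
s=env.read_state();print(s["width"],s["force"],s["time_s"])
cv2.imwrite("pics/w2.png",viewer.camera("wrist"));cv2.imwrite("pics/s2.png",viewer.camera("scene"))
E
```

```text
False [509.72133283 262.82391832  80.31959058] [509.31170625 262.37003599  79.82754963]
47.479332329526834 [0.37949638 0.50706059 0.23760737]
47.642631466240594 [-0.303987    0.47505208 -2.09407216] 6.9083
```

View pics/w2.png

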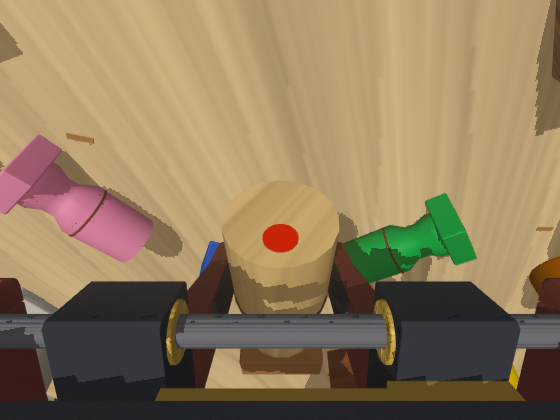

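Lamp base held (width 47.6 mm), with the red spot visible at (281,238) on its end. Now I'll turn it upright in the air and lower it.

```bash
python3 - <<'E'
from lamp import *
s=env.read_state()
q,z=tr(-30)
g=s["tool_pos"]+61*z; g[2]=200
for t in (0,30,60):
    q,z=tr(t); env.reach(g-61*z,q)
s=env.read_state();print(s["width"],s["force"],s["wrist_torque"],s["time_s"],s["tool_pos"]+61*z)
cv2.imwrite("pics/s3.png",viewer.camera("scene"));cv2.imwrite("pics/w3.png",viewer.camera("wrist"))
E
```

```text
47.874043044297565 [-0.31820988  0.65651032 -1.13207582] [-0.60919399  0.12156568 -0.05227622] 9.1 [500.33934403 233.50634113 199.83145308]
```

View pics/s3.png

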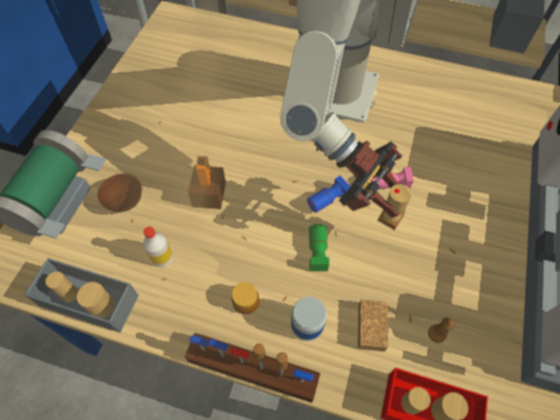

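View pics/w3.png

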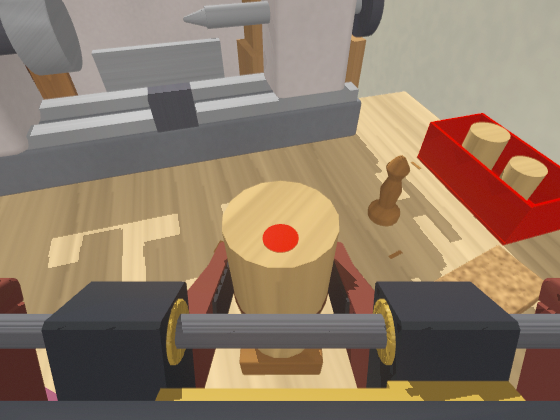

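It's upright, with the spot on the gripper side. Now lower it to the bench.

```bash
python3 - <<'E'
from lamp import *
q,z=tr(60)
s=env.read_state();p=s["tool_pos"].copy()
env.move_l(p-[0,0,110],rate=100)
env.hold(0.2)
p=env.read_state()["tool_pos"]
hit=env.move_l(p-[0,0,22],rate=15,f_stop=3)
s=env.read_state();print(hit,s["force"],s["wrist_torque"],s["tool_pos"]+61*z,s["width"])
np.save("gplace.npy",s["tool_pos"]+61*z)
set_gripper(88)
s=env.read_state();print(s["width"],s["force"])
cv2.imwrite("pics/w4a.png",viewer.camera("wrist"))
env.move_l(s["tool_pos"]-z*110,rate=100)
st=env.read_state();np.save("st4.npy",st,allow_pickle=True)
cv2.imwrite("pics/w4.png",viewer.camera("wrist"));print(st["time_s"])
E
```

```text
True [-0.49515351 -1.18122818  5.34121639] [ 0.11493688 -0.05908629 -0.01498189] [500.61700981 233.72797996  75.82790815] 47.358956513760546
88.11278827742119 [ 0.27009795 -0.10590923 -0.93091755]
13.6833
```

View pics/w4.png

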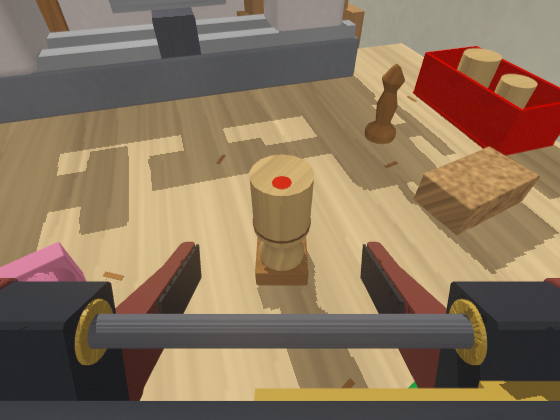

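The lamp base stands free, spot at (282,183). Next are top-down looks at the lamp and then the probe.

```bash
python3 - <<'E'
from lamp import *
s=env.read_state()
env.move_l(s["tool_pos"]+[0,0,120],rate=150)
g=np.load("gplace.npy")
env.reach([g[0]-a[0]*40,g[1]-a[1]*40,360],down(yaw)); env.hold(0.2)
st=env.read_state();np.save("st5.npy",st,allow_pickle=True)
cv2.imwrite("pics/w5.png",viewer.camera("wrist"));cv2.imwrite("pics/s5.png",viewer.camera("scene"))
# view probe; holder edges ~ +11 deg ; tool x to +x-ish
for k in (1,):
  env.reach([440,-266,360],down(np.radians(-90+12))); env.hold(0.2)
st=env.read_state();np.save("st6.npy",st,allow_pickle=True)
cv2.imwrite("pics/w6.png",viewer.camera("wrist"));print(st["time_s"],st["qpos"],st["tool_pos"])
E
```

```text
18.2583 [-5.65411144e-01  1.92147520e-01  1.81580813e+00  8.50824319e-05
  1.13370397e+00  7.94431469e-01] [ 440.39578201 -265.32266343  359.99021613]
```

View pics/w5.png

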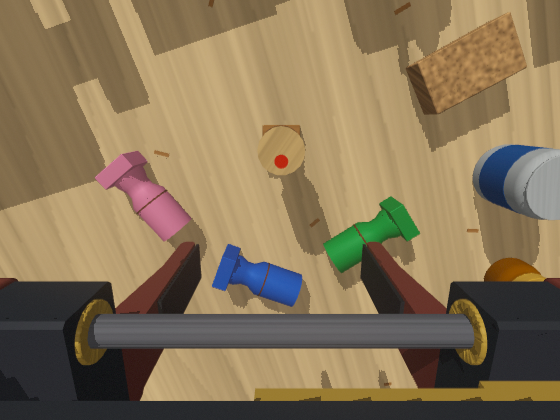

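View pics/w6.png

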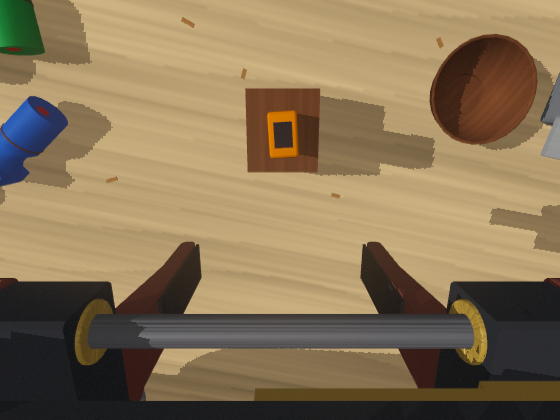

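```bash
python3 - <<'E'
from h import *
im=cv2.imread("pics/w6.png");crop(im,235,80,330,180,"c_w6.png",6)
im5=cv2.imread("pics/w5.png");crop(im5,250,115,315,185,"c_w5.png",8)
c5=cam("wrist",np.load("st5.npy",allow_pickle=True).item());c6=cam("wrist",np.load("st6.npy",allow_pickle=True).item())
hsv=cv2.cvtColor(im5,cv2.COLOR_BGR2HSV).astype(int)
m=((hsv[...,0]<8)|(hsv[...,0]>174))&(hsv[...,1]>190)&(hsv[...,2]>120);m[:, :250]=0;m[:,320:]=0;m[200:]=0
v,u=np.nonzero(m);print("spot px",u.mean(),v.mean(),len(u),pt(c5,(u.mean()+0,v.mean()),115))
s=cv2.imread("pics/s5.png");h=cv2.cvtColor(s,cv2.COLOR_BGR2HSV).astype(int)
m=((h[...,0]<8)|(h[...,0]>172))&(h[...,1]>150);m[:,:340]=0;m[:,430:]=0;m[:150]=0;m[270:]=0
v,u=np.nonzero(m);print(u.mean(),v.mean(),len(u),pt(cam("scene"),(u.mean(),v.mean()),115))
crop(s,360,170,420,240,"c_s5.png",8)
E
```

```text
spot px 280.9148936170213 161.08510638297872 141 [499.07580235 226.45740727 115.        ]
385.5 218.0 12 [498.30631604 227.27872882 115.        ]
```

View pics/c_w6.png

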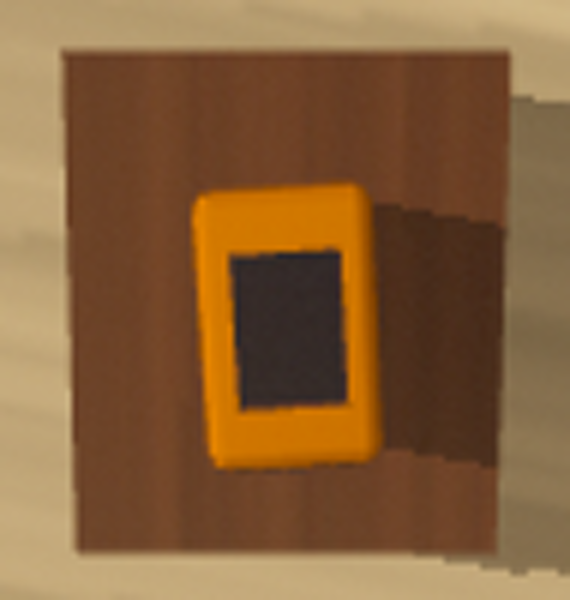

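View pics/c_w5.png

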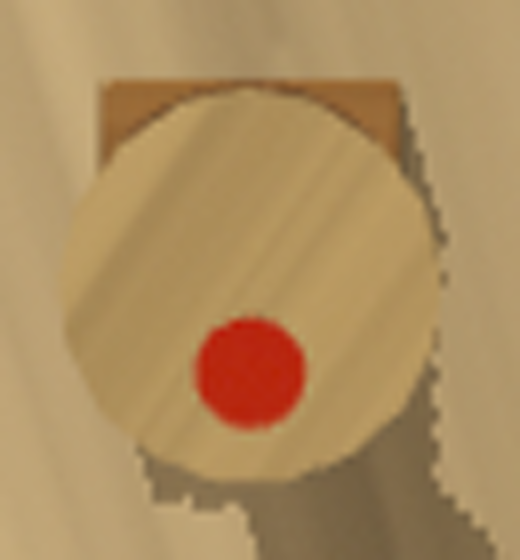

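View pics/c_s5.png

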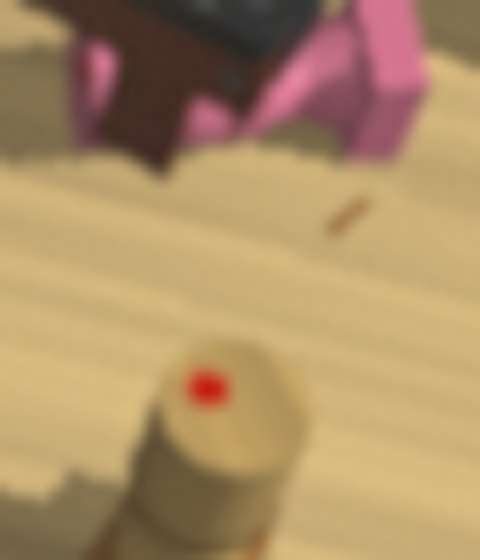

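```bash
python3 - <<'E'
from h import *
c6=cam("wrist",np.load("st6.npy",allow_pickle=True).item())
P=[pt(c6,(235+(x+.0)/6,80+y/6),155) for x,y in((193,186),(367,181),(383,462),(209,469))]
d=lambda p,q:np.degrees(np.arctan2(*(q-p)[1::-1]))
for i in range(4):
    p,q=P[i],P[(i+1)%4];print(p.round(1),np.linalg.norm(p-q).round(1),d(p,q).round(1))
print("center",np.mean(P,0))
H=[pt(c6,(235+x/6,80+y/6),75) for x,y in((62,50),(510,50),(497,552),(78,552))]
for i in range(4):
    p,q=H[i],H[(i+1)%4];print(p.round(1),np.linalg.norm(p-q).round(1),d(p,q).round(1))
print("holder",np.mean(H,0), pt(cam("top"),(330+355/13,200+255/13),155))
E
```

```text
[ 517.  -237.8  155. ] 24.7 -76.4
[ 522.8 -261.7  155. ] 39.6 -163.8
[ 484.8 -272.8  155. ] 25.6 104.4
[ 478.5 -248.   155. ] 39.9 14.8
center [ 500.78054502 -255.06090859  155.        ]
[ 536.1 -206.8   75. ] 79.7 -77.9
[ 552.7 -284.8   75. ] 89.8 -167.6
[ 465.1 -304.    75. ] 79.8 102.1
[ 448.4 -226.    75. ] 89.8 12.3
holder [ 500.5498068  -255.41268062   75.        ] [ 498.55461202 -258.30460007  155.        ]
```

Handle 40×25 mm at (500.8,−255.1), yaw −75°, and holder 80×90 mm centred at (500.5,−255.4), so the sizes and positions agree. The top camera differs by about 3 mm. The spot is at about (498.8,226.8), consistent between the wrist and scene cameras. Now grasp the probe and lift it.

```bash
python3 - <<'E'
from h import *
q=down(np.radians(-75)); x,y=500.7,-255.2
env.reach([x,y,275],q)
print(env.move_l([x,y,184],rate=90,f_stop=6))
set_gripper(15); env.hold(0.2)
s=env.read_state();print(s["width"],s["force"],s["tool_pos"])
p=s["tool_pos"].copy()
print(env.move_l(p+[0,0,90],rate=60,f_stop=12))
env.move_l(env.read_state()["tool_pos"]+[0,0,60],rate=120)
env.hold(0.2)
s=env.read_state();print(s["width"],s["force"],s["tool_pos"],s["time_s"])
cv2.imwrite("pics/w7.png",viewer.camera("wrist"));cv2.imwrite("pics/s7.png",viewer.camera("scene"))
E
```

```text
False
26.01505343165425 [-0.78855573  0.93696568  0.13704708] [ 500.63325048 -255.16802853  183.93099725]
False
25.65723005893908 [-0.46791096 -0.72142984 -1.74509207] [ 500.08266316 -254.90018909  332.52411753] 23.6417
```

View pics/w7.png

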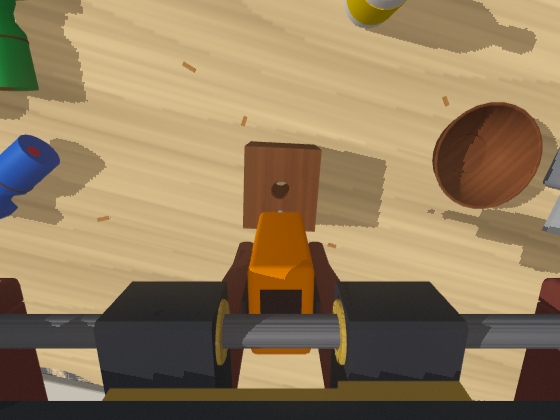

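View pics/s7.png

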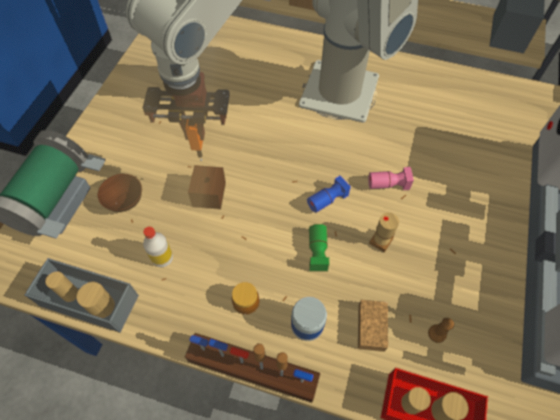

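Probe held (width 25.7 mm); the tip just shows at wrist (281,212), and in scene at about (200,155). Lamp stands with its spot at scene (387,218). I'll check the tip against the projection and move above the spot.

```bash
python3 - <<'E'
from h import *
s=env.read_state();p=s["tool_pos"];z=R.from_quat(s["orientation"]).as_matrix()[:,2];print("z",z)
tip=p+z*(61-8+105+ 0)+z*8*0+z*8
tip=p+z*(61+8+105)
print("pred tip",tip,proj(cam("scene"),tip),proj(cam("wrist",s),tip))
crop(cv2.imread("pics/s7.png"),175,110,225,165,"c_s7.png",10)
crop(cv2.imread("pics/w7.png"),240,190,330,260,"c_w7.png",8)
q=down(np.radians(-24))
g=[498.8,226.8]
env.reach([*g,174+115+60],q)
env.move_l([*g,174+115+14],rate=80); env.hold(0.3)
s=env.read_state();np.save("st8.npy",s,allow_pickle=True);p=s["tool_pos"];z=R.from_quat(s["orientation"]).as_matrix()[:,2]
tip=p+z*174;print(p,z,"tip",tip,proj(cam("scene"),tip),proj(cam("wrist",s),tip),s["force"],s["time_s"],s["qpos"])
w=viewer.camera("wrist");sc=viewer.camera("scene")
cv2.imwrite("pics/w8.png",w);cv2.imwrite("pics/s8.png",sc)
crop(w,230,170,330,245,"c_w8.png",8)
crop(sc,350,165,420,260,"c_s8.png",6)
E
```

```text
z [-1.04123446e-03  5.81214231e-04 -9.99999289e-01]
pred tip [ 500.08334084 -254.89195725  158.85431325] [200.59363482 159.71434613] [279.97517072 212.27652434]
[498.93591212 226.8870122  303.42137943] [ 7.20589196e-04  3.08761837e-04 -9.99999693e-01] tip [499.06129464 226.94073676 129.4214329 ] [386.4824995  215.29337983] [280.47164146 212.04395346] [ 0.36956073 -0.08705941 -1.29262088] 26.525 [ 4.05077255e-01  3.09709134e-01  1.80073278e+00 -2.36133384e-07
  1.03036679e+00  8.23885201e-01]
```

View pics/c_s7.png

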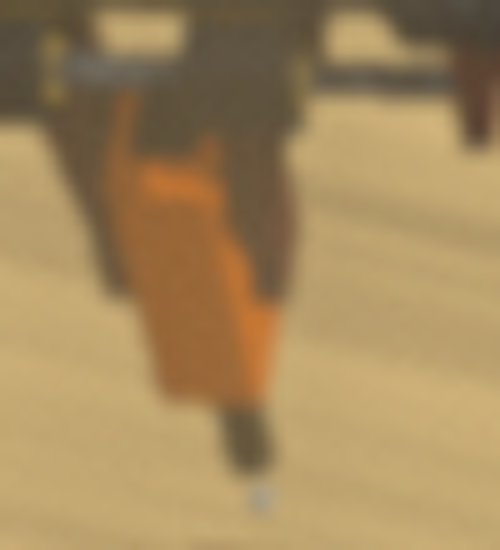

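View pics/c_w8.png

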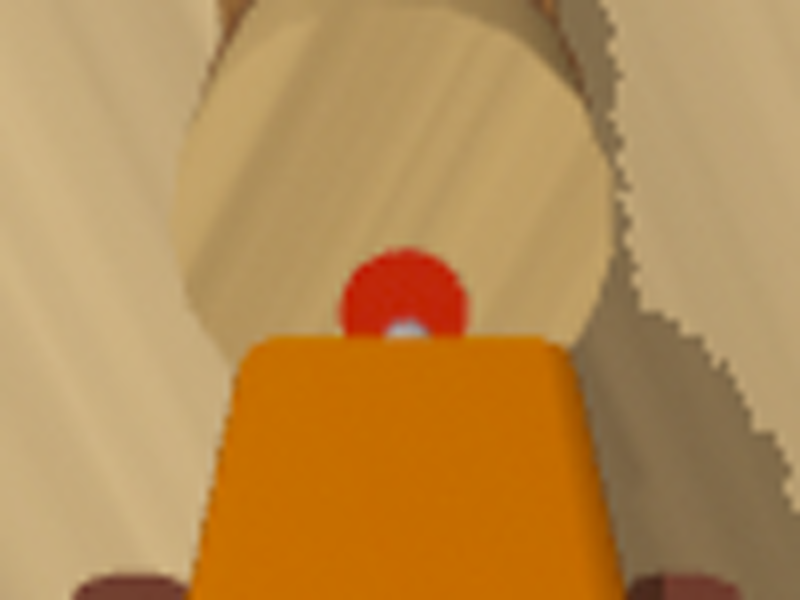

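View pics/c_s8.png

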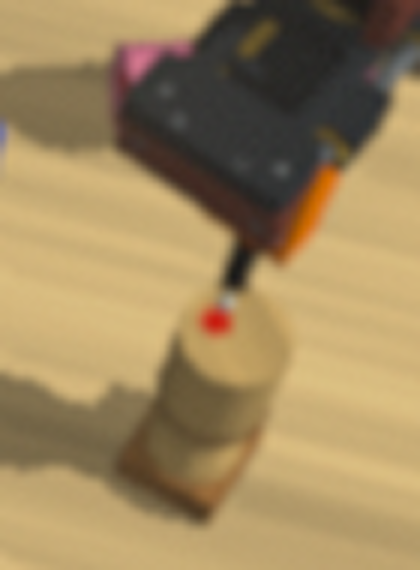

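```bash
python3 - <<'E'
from h import *
s=np.load("st8.npy",allow_pickle=True).item();c=cam("wrist",s)
print(pt(c,(280.5,208.75),115),pt(cam("scene"),(386,218.6),115))
S=cam("scene");print(proj(S,[499,227,115]),proj(S,[499,227,129.4]),proj(S,[499,227,145]))
crop(cv2.imread("pics/s8.png"),375,200,400,225,"c_s8b.png",24)
E
```

```text
[498.62702619 225.88608461 115.        ] [499.6103582  228.77980693 115.        ]
[385.33445188 218.20376475] [386.50952476 215.28336868] [387.81205372 212.04620738]
```

View pics/c_s8b.png

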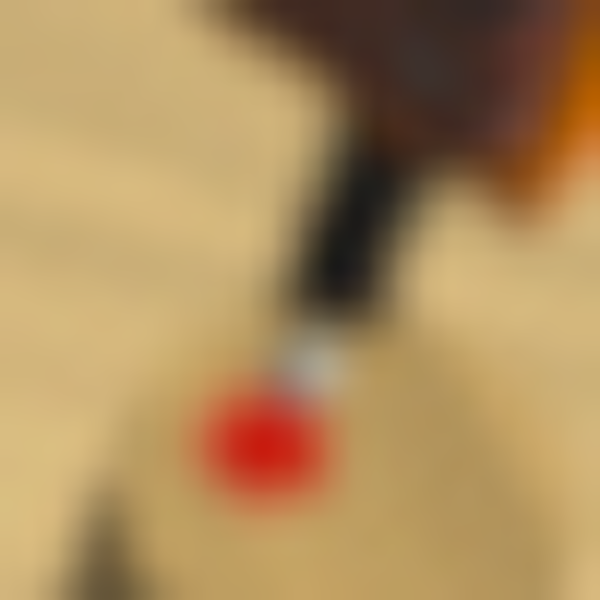

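The tip and spot agree within about 1 mm (wrist) and about 2.5 mm (scene), well inside the 7 mm spot radius. Now a stepwise gentle press, logging force; the target is +3.0 N at 6 mm.

```bash
cat > press.py <<'E'
from h import *
def fz(n=12):
    v=[]
    for _ in range(n):
        env.hold(0.02); v.append(env.read_state()["force"][2])
    return np.mean(v),np.std(v)
E
python3 - <<'E'
from press import *
x,y=498.7,226.4
b,sd=fz(20);print("base",b,sd)
env.move_l([x,y,293],rate=40,f_stop=3)
b2,_=fz();print(293,b2-b)
for z in np.arange(292,280,-1.):
    env.move_l([x,y,z],rate=15,f_stop=3.5)
    f,sd=fz(8); zz=env.read_state()["tool_pos"][2]
    print(z,round(zz,2),round(f-b,2),round(sd,2))
    if f-b>1.7: break
print(env.read_state()["time_s"]); np.save("b.npy",b)
E
```

```text
base -1.3660555678216535 0.4184793956085921
293 -0.09905846843937449
292.0 292.04 -0.07 0.28
291.0 291.0 0.05 0.43
290.0 289.99 0.03 0.51
289.0 288.98 -0.11 0.38
288.0 288.11 1.22 0.59
287.0 287.04 1.63 0.23
286.0 286.02 1.6 0.61
285.0 285.03 2.09 0.43
30.625
```

```bash
python3 - <<'E'
from press import *
b=float(np.load("b.npy"));x,y=498.7,226.4
for z in (284.,283.,282.2):
    env.move_l([x,y,z],rate=15,f_stop=4)
    f,sd=fz(25 if z<283 else 12); print(z,env.read_state()["tool_pos"].round(2),round(f-b,2),round(sd,2))
s=env.read_state();print(s["time_s"],s["width"],s["orientation"])
w=viewer.camera("wrist");sc=viewer.camera("scene")
cv2.imwrite("pics/w9.png",w);cv2.imwrite("pics/s9.png",sc)
crop(w,220,160,340,250,"c_w9.png",6)
crop(sc,360,180,410,240,"c_s9.png",10)
E
```

```text
284.0 [498.71 226.43 284.04] 2.72 0.48
283.0 [498.73 226.41 283.03] 3.01 0.49
282.2 [498.71 226.42 282.24] 3.12 0.49
32.1917 26.007955722190896 [8.38644106e-01 5.44679779e-01 4.39554531e-05 6.14661522e-06]
```

View pics/c_w9.png

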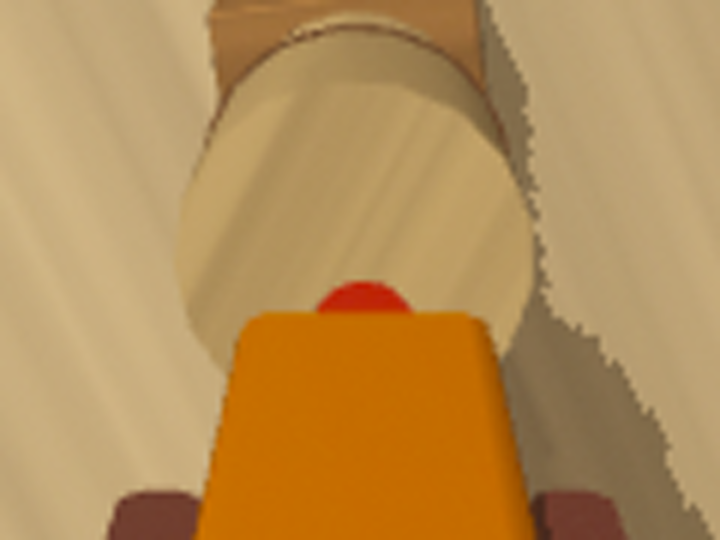

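View pics/c_s9.png

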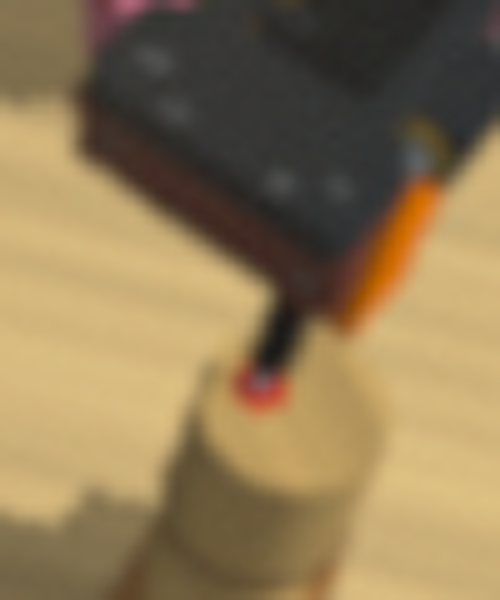

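View pics/s9.png

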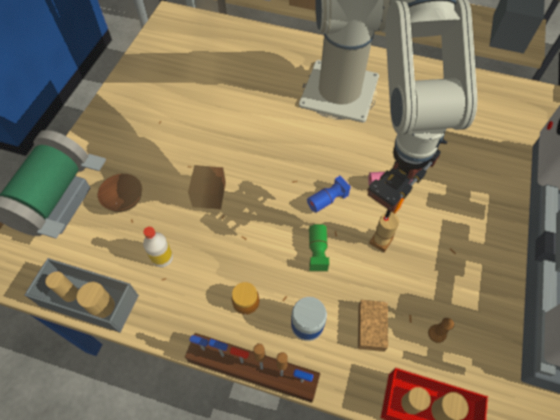

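```bash
python3 - <<'E'
from press import *
print(fz(15)[0]-float(np.load("b.npy")))
print(workorder.sign_off())
E
```

```text
3.148247269354062
the job is handed in; nothing more can be done
None
```

I stood the natural-wood lamp base on its foot at about (500, 234) and let go of it. I then took the probe from its holder and, holding it upright, pressed its tip on the red spot. I handed the job in after about 33 s, still holding it there.

**Last checks:**
- **Press:** the force was about 3.1 N, which means the tip is in by roughly 6.4 mm. The height travelled since contact gives roughly 6 mm.
- **Tip on the spot:** before contact, the tip and spot positions agreed to about 1 mm in the wrist camera and about 2.5 mm in the scene camera. In the last scene picture the steel tip sits inside the red, which shows around it.
- **Lamp base and bystanders:** the lamp base stands upright, and the other things on the bench look unmoved.

**Disagreements:** the top camera put the probe about 3–4 mm from the wrist camera's position. I used the wrist value because it matched the holder's centre. The force reading was noisy (about ±0.5 N), so I averaged it.

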